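# Put the pile of sharpening stones away in their cases

## Task

Put the carver's sharpening stones away: take the pile apart from the top down, one stone at a time and without shifting the stones still under it, and set each stone gently, flat, into the wooden case whose recess is made to its size. Do not drop the stones, and leave the flat tin and the turned knob where they stand.

Things in the scene. Friction and masses are not known exactly. Their poses are not given: they have to be found in the camera images.
- stick_stone: Square stick stone, dark grey-brown, 98x14x14 mm (x, y, z); at the start on top of the pile, on the slip stone. About 50 g. Origin: its middle, 7 mm above its underside; x along its length, z up.
- slip_stone: Small pale slip stone with rounded edges, 84x30x12 mm; second from the top of the pile, on the medium stone. About 75 g. Origin: centre of the underside; x along its length, z up.
- medium_stone: Grey medium stone, 108x43x16 mm; third from the top, on the bench stone. About 180 g. Origin: centre of the underside; x along its length, z up.
- bench_stone: Bench stone, the largest, dark grey-brown, made of two layers, 130x56x22 mm; at the bottom of the pile, lying on the bench top (z = 0). About 400 g. Origin: centre of the underside; x along its length, z up.
- stick_case: Open wooden case of the stick stone, fixed to the bench top: 136x52x14 mm (x, y, z). Its centred recess is 108x24 mm (x, y; 5 mm round the stone), 6 mm deep; its brown felt floor lies 8 mm above the underside. In the middle of both long sides the wall is cut down to the floor over 50 mm for fingers. Origin: centre of the underside; x along its length, z up.
- slip_case: Open wooden case of the slip stone, fixed to the bench top: 122x68x14 mm (x, y, z). Its centred recess is 94x40 mm (x, y; 5 mm round the stone), 6 mm deep; its brown felt floor lies 8 mm above the underside. In the middle of both long sides the wall is cut down to the floor over 50 mm for fingers. Origin: centre of the underside; x along its length, z up.
- medium_case: Open wooden case of the medium stone, fixed to the bench top: 146x81x16 mm (x, y, z). Its centred recess is 118x53 mm (x, y; 5 mm round the stone), 8 mm deep; its brown felt floor lies 8 mm above the underside. In the middle of both long sides the wall is cut down to the floor over 50 mm for fingers. Origin: centre of the underside; x along its length, z up.
- bench_case: Open wooden case of the bench stone, fixed to the bench top: 168x94x18 mm (x, y, z). Its centred recess is 140x66 mm (x, y; 5 mm round the stone), 10 mm deep; its brown felt floor lies 8 mm above the underside. In the middle of both long sides the wall is cut down to the floor over 50 mm for fingers. Origin: centre of the underside; x along its length, z up.
- wax_tin: Bystander, not to be moved: flat round tin, 74 mm across, 32 mm high, standing among the cases (a second one far to the right is of no concern). Origin: centre of the underside.
- turned_knob: Bystander, not to be moved: dark turned wooden knob, 44 mm across, 50 mm high, standing at the left end of the bench. Origin: centre of the underside.

How it is judged:
On the way, in this order (a step that is already met when the one before it is completed fails the run):
1. the square stick stone lies in its case, released, and the three stones under it have not shifted (horizontal distance between stick_stone and stick_case below 0.01 m and z of stick_stone in the frame of stick_case between 0.0125 and 0.0175 m and angle between the x axis of stick_stone and the x axis of stick_case, either way round below 0.2 rad and linear speed of stick_stone below 0.02 m/s and angle between stick_stone's own x axis and vertical between 1.51 and 1.63 rad and contact force between the fingers and stick_stone below 0.05 N and distance of each of slip_stone, medium_stone, bench_stone from where it was at the start of the episode below 0.015 m), for 0.2 s.
2. the slip stone lies in its case, released, and the two stones under it have not shifted (horizontal distance between slip_stone and slip_case below 0.01 m and z of slip_stone in the frame of slip_case between 0.0055 and 0.0105 m and angle between the x axis of slip_stone and the x axis of slip_case, either way round below 0.2 rad and linear speed of slip_stone below 0.02 m/s and angle between slip_stone's own x axis and vertical between 1.51 and 1.63 rad and angle between slip_stone's own y axis and vertical between 1.51 and 1.63 rad and contact force between the fingers and slip_stone below 0.05 N and distance of each of medium_stone, bench_stone from where it was at the start of the episode below 0.015 m), for 0.2 s.
3. the medium stone lies in its case, released, and the bench stone has not shifted (horizontal distance between medium_stone and medium_case below 0.01 m and z of medium_stone in the frame of medium_case between 0.0055 and 0.0105 m and angle between the x axis of medium_stone and the x axis of medium_case, either way round below 0.2 rad and linear speed of medium_stone below 0.02 m/s and angle between medium_stone's own x axis and vertical between 1.51 and 1.63 rad and angle between medium_stone's own y axis and vertical between 1.51 and 1.63 rad and contact force between the fingers and medium_stone below 0.05 N and distance of bench_stone from where it was at the start of the episode below 0.015 m), for 0.2 s.
4. the bench stone lies in its case, released (horizontal distance between bench_stone and bench_case below 0.01 m and z of bench_stone in the frame of bench_case between 0.0055 and 0.0105 m and angle between the x axis of bench_stone and the x axis of bench_case, either way round below 0.2 rad and linear speed of bench_stone below 0.02 m/s and angle between bench_stone's own x axis and vertical between 1.51 and 1.63 rad and angle between bench_stone's own y axis and vertical between 1.51 and 1.63 rad and contact force between the fingers and bench_stone below 0.05 N), for 0.2 s.
At the end, for the whole second after the job is handed in: All four stones are released and at rest, each flat on the floor of the recess of its own case: centre within 10 mm of the case's centre, lying level (within 0.06 rad) and within 2.5 mm of resting on the recess floor, length within 0.2 rad of the case's length (horizontal distance between stick_stone and stick_case below 0.01 m and z of stick_stone in the frame of stick_case between 0.0125 and 0.0175 m and angle between the x axis of stick_stone and the x axis of stick_case, either way round below 0.2 rad and linear speed of each of stick_stone, slip_stone, medium_stone, bench_stone below 0.02 m/s and angle between stick_stone's own x axis and vertical between 1.51 and 1.63 rad and horizontal distance between slip_stone and slip_case below 0.01 m and z of slip_stone in the frame of slip_case between 0.0055 and 0.0105 m and angle between the x axis of slip_stone and the x axis of slip_case, either way round below 0.2 rad and angle between slip_stone's own x axis and vertical between 1.51 and 1.63 rad and angle between slip_stone's own y axis and vertical between 1.51 and 1.63 rad and horizontal distance between medium_stone and medium_case below 0.01 m and z of medium_stone in the frame of medium_case between 0.0055 and 0.0105 m and angle between the x axis of medium_stone and the x axis of medium_case, either way round below 0.2 rad and angle between medium_stone's own x axis and vertical between 1.51 and 1.63 rad and angle between medium_stone's own y axis and vertical between 1.51 and 1.63 rad and horizontal distance between bench_stone and bench_case below 0.01 m and z of bench_stone in the frame of bench_case between 0.0055 and 0.0105 m and angle between the x axis of bench_stone and the x axis of bench_case, either way round below 0.2 rad and angle between bench_stone's own x axis and vertical between 1.51 and 1.63 rad and angle between bench_stone's own y axis and vertical between 1.51 and 1.63 rad); the robot touches nothing.
It fails at once if a stone is dropped or flung into its case (faster than 0.6 m/s within 30 mm of the case's centre and 50 mm above its seat) ((horizontal distance between stick_stone and stick_case below 0.03 m and z of stick_stone in the frame of stick_case below 0.065 m and linear speed of stick_stone above 0.6 m/s) or (horizontal distance between slip_stone and slip_case below 0.03 m and z of slip_stone in the frame of slip_case below 0.058 m and linear speed of slip_stone above 0.6 m/s) or (horizontal distance between medium_stone and medium_case below 0.03 m and z of medium_stone in the frame of medium_case below 0.058 m and linear speed of medium_stone above 0.6 m/s) or (horizontal distance between bench_stone and bench_case below 0.03 m and z of bench_stone in the frame of bench_case below 0.058 m and linear speed of bench_stone above 0.6 m/s)).
It fails at once if the tin or the turned knob is shifted by more than 15 mm (distance of any of wax_tin, turned_knob from where it was at the start of the episode above 0.015 m).
It also fails if it takes over 120 s, if anything falls off the work surface, if the arm or the gripper's body presses on something with over 40 N, if the wrist force passes 120 N, or if a joint passes its speed limit or range.

## Robot

A 7-joint arm with a two-finger parallel gripper is mounted at the origin on a cart in front of the work surface, level with it; the furniture and walls round the work are solid. World frame = base frame: x ahead of the robot, y to its left, z up, the work surface at z = 0. Lengths are in m, angles in rad, forces in N, time in s.
With the tool pointing down it reaches from about 0.4 to 0.85 m from the base axis. Payload 10.4 kg.
Tool frame: the origin (TCP) lies midway between the tips of the shut fingers; the grasp point (between the pads) lies 19 mm behind it; z points along the fingers, y is the line along which they close (so a half turn about z gives the same grasp; the last joint's range is limited). The gripper opens to 87 mm and grips with 3 to 60 N. Pads are 19 mm wide; open, the fingers measure 117 mm over their backs; the gripper's body (75 mm by 190 mm) begins 51 mm behind the grasp point.
Start: joints at [1.134, 0.332, -0.065, 1.46, 0.022, 1.35, -0.088], TCP at [0.251, -0.572, 0.223] pointing down, gripper open.
Joint ranges: [-2.6, 2.6], [-0.5, 2.12], [-1.47, 1.34], [0.16, 2.42], [-1.27, 4.41], [0.06, 2.06], [-2.6, 2.6]. Speed limits (rad/s): [2.22, 2.22, 2.79, 2.79, 3.14, 3.14, 3.14].

## Interface

Orientations are given as a unit quaternion [x, y, z, w].
In Python, from bench import r gives the robot as it stands.
- The arm moves only by the tool apply_moves, never from a script. Its argument "steps" is a list of rows, each a list of 7 numbers: the turn, a rotation vector about the tool's x, y, z in rad, then the shift along the tool's x, y, z in mm, then the opening, from -1 (shut) to 1 (fully open). In form: [[ax, ay, az, x, y, z, claw], ...]. A call has 1 to 20 rows; each row is the pose to reach, as a shift and turn from the pose commanded when the call began, along the tool's axes at that moment; what a row does not reach only later rows make up. A row lasts 1/12 s, in which the tool goes at most 41.7 mm and 7.16 degrees, less where a joint would pass 70% of its speed; a pose out of reach is approached as far as the arm can. A call with a gripper value outside its range is refused whole. The fingers move at their own pace and stop on an object; "force" is the grip in N (left out, the last holds). Time passes only in rows, so rows that repeat a pose let the fingers close. It gives the time, the measured TCP pose, the force, the opening and the grip force at its end, in the units of the state.
- r.read_state(): the state, without advancing time (a new reading comes with each control period).
- r.camera(name): name is "side" or "top"; returns a dict with "pixels" (480x640x3 uint8, red, green, blue), "z_map" (480x640 float32, m along the optical axis (not along the pixel's ray), 0 where there is no reading), "fovy" (degrees; the focal length in pixels is half the picture's height over the tangent of half this angle, whatever the lens; pixels are square), "cx", "cy" (the principal point, pixels), "position" and "orientation" of the camera in the world. Camera axes: x right, y down, z forward; pixel columns grow to the right and rows downward; lengths in m; the calibration is good to about 2 mm. A picture is of the moment at which its call begins.
- r.close_job(): hands the job in; it is judged then, once.
The state is a dict: "time": time; "joint_positions": joint angles; "joint_vel": joint speeds; "joint_torque": joint torques, N m; "ee_pos": TCP position; "eef_rot": TCP orientation; "ft_force": force on the tool from outside, world axes, zero at the start; "torque": the same for the moment, N m; "width": finger opening in m; "grip_force": force on a finger pad.
Only numpy, scipy, OpenCV 4.12 (cv2) and the standard library are available. Lean on these libraries where they do the work, as an engineer would, in place of code of your own. Each camera call takes 0.05 s, during which the arm holds its last target. There are 200 camera calls.

## Working session

There is one attempt and no reset: what is moved stays moved. The work goes in short steps, Python scripts to look and compute and a tool call to move; the robot and the scene stay as the last step left them, time stands still between calls to the robot, and variables do not carry over. Pictures are saved under pics/ and viewed, at most 14 in all, crops included, and the job is handed in when it is done.

Besides the shell and the picture viewer there is one more tool, called as name([rows], argument=value, ...), one row to a line, values as JSON. apply_moves: Moves the arm, as the interface text tells. Its arguments: {"type":"object","properties":{"steps":{"type":"array","items":{"type":"array","items":{"type":"number"}}},"force":{"type":"number"}},"required":["steps"]}

```bash
ls; mkdir -p pics; python3 - <<'E'
from bench import r
import cv2,numpy as np
s=r.read_state(); print({k:np.round(v,3).tolist() for k,v in s.items()})
for n in ("top","side"):
    c=r.camera(n); np.savez(f"pics/{n}0.npz",**c); cv2.imwrite(f"pics/{n}0.png",c["pixels"][:,:,::-1])
    print(n,c["fovy"],c["cx"],c["cy"],c["position"],c["orientation"])
E
```

```text
pics
{'time': 0.0, 'joint_positions': [1.134, 0.333, -0.065, 1.461, 0.022, 1.35, -0.088], 'joint_vel': [-0.0, -0.001, -0.0, -0.001, -0.001, 0.0, 0.001], 'joint_torque': [0.0, -62.324, 0.025, -38.99, -0.061, 0.04, 0.0], 'ee_pos': [0.251, -0.572, 0.222], 'eef_rot': [0.979, 0.205, -0.0, -0.001], 'ft_force': [0.358, 0.055, 1.0], 'torque': [-0.006, 0.03, 0.003], 'grip_force': 0.0, 'width': 0.087}
top 51.736564225807825 309.0433231017027 245.88795474903856 [0.41878145 0.03585304 1.27361065] [ 0.70843165 -0.70370385  0.04058676 -0.03575199]
side 44.582640203566655 328.97494303353875 233.85806040070673 [0.09430092 0.93567453 0.91738989] [-0.20490665  0.88592782 -0.4057335   0.09233361]
```

View pics/top0.png

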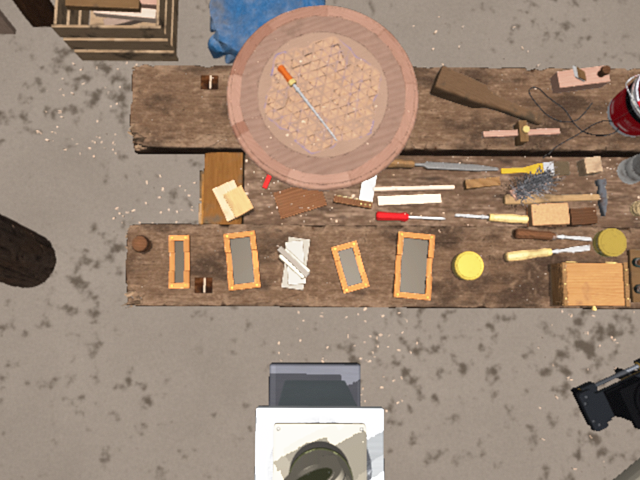

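View pics/side0.png

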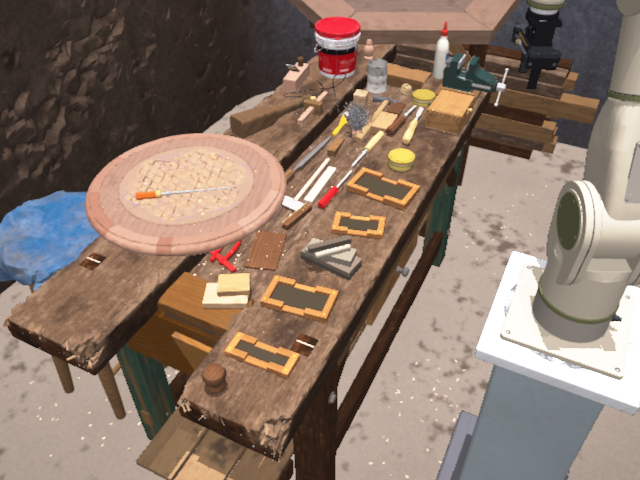

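The top view shows the knob at (140,243), then, left to right, the stick case (178,262), medium case (242,261), pile (294,262), slip case (350,267), bench case (414,266) and tin (468,265). I'll enlarge the crops and fit the rectangles next.

```bash
cat > h.py <<'E'
import numpy as np,cv2
from scipy.spatial.transform import Rotation as R
def world(c,uv,z=None):
    """pixels -> world, on plane z, or by z_map when z is None"""
    uv=np.atleast_2d(uv).astype(float); f=240/np.tan(np.radians(c["fovy"]/2))
    d=np.c_[(uv[:,0]-c["cx"])/f,(uv[:,1]-c["cy"])/f,np.ones(len(uv))]
    w=d@R.from_quat(c["orientation"]).as_matrix().T
    p=np.asarray(c["position"])
    if z is None: s=c["z_map"][uv[:,1].round().astype(int),uv[:,0].round().astype(int)]
    else: s=(z-p[2])/w[:,2]
    return p+w*np.reshape(s,(-1,1))
def rect(xy):
    (x,y),(a,b),t=cv2.minAreaRect((np.asarray(xy)[:,:2]*1000).astype(np.float32))
    if a<b: a,b,t=b,a,t+90
    return np.round([x,y,a,b,(t+90)%180-90],1)
E
python3 - <<'E'
from h import *
c=dict(np.load("pics/top0.npz")); s=dict(np.load("pics/side0.npz"))
for n,k,hts in(("top",c,dict(stick=(178,262,.014),medium=(242,261,.016),slip=(350,267,.014),bench=(414,266,.018))),("side",s,dict(stick=(262,354,.014),medium=(300,298,.016),slip=(358,224,.014),bench=(384,187,.018)))):
    hsv=cv2.cvtColor(k["pixels"],cv2.COLOR_RGB2HSV)
    m=cv2.inRange(hsv,(10,130,150),(22,255,255)); 
    m=cv2.morphologyEx(m,cv2.MORPH_CLOSE,np.ones((3,3)))
    N,L,st,ce=cv2.connectedComponentsWithStats(m)
    for nm,(u,v,z) in hts.items():
        ids=[i for i in range(1,N) if st[i,4]>20 and np.hypot(ce[i,0]-u,ce[i,1]-v)<40]
        ids=[i for i in ids if abs(ce[i]-[u,v]).max()<(34 if n=="top" else 40)]
        vv,uu=np.nonzero(np.isin(L,ids)); w=world(k,np.c_[uu,vv],z)
        print(n,nm,[int(st[i,4]) for i in ids],rect(w))
cv2.imwrite("pics/t1.png",cv2.resize(c["pixels"][225:305,130:290,::-1],None,fx=5,fy=5,interpolation=cv2.INTER_CUBIC))
cv2.imwrite("pics/t2.png",cv2.resize(c["pixels"][230:300,265:335,::-1],None,fx=8,fy=8,interpolation=cv2.INTER_CUBIC))
cv2.imwrite("pics/s2.png",cv2.resize(s["pixels"][220:290,285:375,::-1],None,fx=8,fy=8,interpolation=cv2.INTER_CUBIC))
# depth height map of pile
uu,vv=np.meshgrid(np.arange(272,318),np.arange(230,297)); p=world(c,np.c_[uu.ravel(),vv.ravel()])
print("table z",np.median(p[:60,2]))
for lo,hi in((.057,.075),(.045,.075),(.031,.075),(.014,.075)):
    q=p[(p[:,2]>lo)&(p[:,2]<hi)]; print(lo,len(q),rect(q) if len(q)>3 else 0)
q=p[:,2].reshape(uu.shape)
print((q[::4,::3]*1000).round().astype(int))
E
```

```text
top stick [769] [513.4 360.  136.5  53.6   1.9]
top medium [908] [517.7 199.2 147.5  83.5   7.1]
top slip [725] [503.4 -76.3 123.6  70.1  15.9]
top bench [1077] [ 507.2 -239.   170.    97.1   -5. ]
side stick [1149] [514.4 365.  137.8  59.2   2.2]
side medium [1090] [518.  206.1 147.1  91.7   7.1]
side slip [616] [502.7 -70.  123.2  80.5  16. ]
side bench [45, 55, 737] [ 503.3 -300.9  251.9  170.6   85.4]
table z -0.0029653301547583055
0.057 223 [513.1  65.8  95.9  14.1  46.6]
0.045 424 [512.   66.7  96.   29.9  47.7]
0.031 876 [511.6  64.6 111.5  65.7  15.1]
0.014 1259 [5.126e+02 6.500e+01 1.351e+02 7.970e+01 1.000e-01]
[[  -7   -4   -6   -5   -7   -6   -2    0   -4    0   -7   -4   -3   -4
    -8   -8]
 [  -6   -1   -5    2   -6   -1   -3   -3    0   -4    1    0   -5   -3
    -4   -3]
 [  -3    0    0    0   -4   -1   24   23   19   22   24    1    1   -1
    -3   -3]
 [  -5   -2   -2   -4   -5   37   39   36   37   38   35   22   17   -5
    -6    0]
 [  -6   -3    0   62   -2   35   36   33   37   40   36   23   19    1
    -1   -3]
 [  -1    0   50   63   61   51   39   36   38
[... 274 characters left out ...]
3   -4
     1    0]
 [   2   -4   -5   -3    2   20   48   46   60   64   64   47   -1   -6
     0    3]
 [   0   -1    0   -1   21   20   36   38   48   58   62   64   50   -4
     0   -2]
 [   0   -3   -1   -4   25   18   37   36   37   49   52   60   61   -2
    -1    0]
 [  -4   -1   -4   -3   21   20   35   29   35   38   35   34    1   -3
    -5 1274]
 [   1   -2   -3   -6   22   19   39   36   37   38   39   37   -4   -8
     2   -1]
 [  -2   -1   -3   -3   18   23   18   25   21   21   21   -1   -1 1274
    -6    1]
 [  -3    0   -1    3   -1    0    0   -1   -1    1   -5    0    0    2
    -1    0]
 [  -1    0   -1   -1   -2   -5   -4   -4    1   -8   -3   -2   -1   -7
     0    1]]
```

View pics/t2.png

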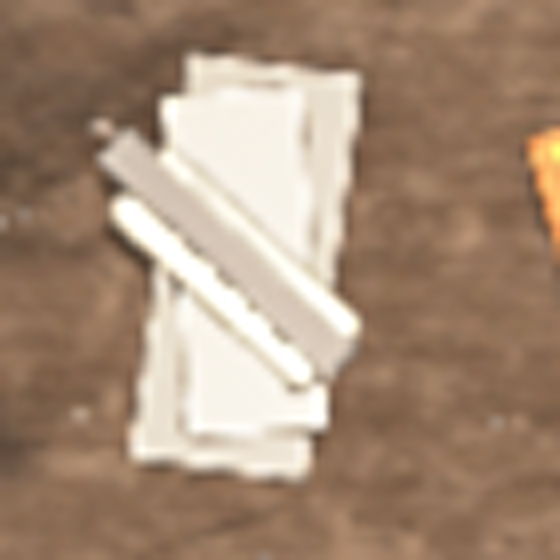

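View pics/s2.png

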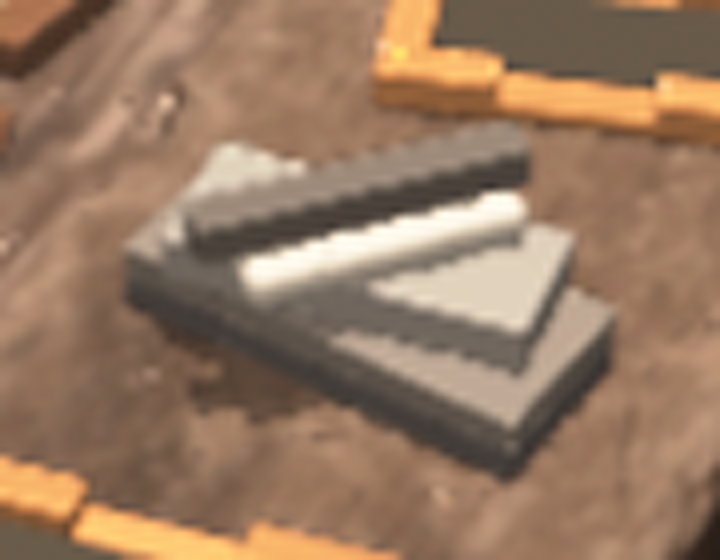

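The crop shows the stick corners near (125,130), (100,160), (358,345) and (330,380) at 8x. The slip stone lies nearly parallel under it. The case fits agree between the two cameras once side faces are allowed for.

```bash
cat >> h.py <<'E'
def goto(s,xyz,yaw):
    """row numbers from state s to tool-down pose, TCP mm, tool x at yaw deg; az turn chosen as given"""
    M=R.from_quat(s["eef_rot"]); tx=M.as_matrix()[:,0]; y0=np.degrees(np.arctan2(tx[1],tx[0]))
    d=M.inv().apply(np.array(xyz)-np.array(s["ee_pos"])*1000)
    return "yaw0 %.1f az %.3f tilt %s shift %s"%(y0,np.radians(y0-yaw),M.as_matrix()[:,2].round(3),d.round(1))
E
python3 - <<'E'
from h import *
from bench import r
c=dict(np.load("pics/top0.npz")); s=dict(np.load("pics/side0.npz"))
g=lambda pts,z:rect(world(c,np.array(pts)/8+[265-.4,230-.4],z))
print("stick",g([(125,130),(100,160),(358,345),(330,380)],.064))
print("slip",g([(110,200),(165,148),(360,325),(300,385)],.048))
print("med",g([(162,95),(302,88),(325,428),(185,435)],.038))
print("bench",g([(188,55),(360,75),(310,478),(130,460)],.022))
print("stick side",rect(world(s,np.array([(188,208),(500,122),(530,152),(203,232)])/8+[285,220],.064)))
st=r.read_state()
print(goto(st,(513,66,150),47),goto(st,(513,66,54),47))
E
```

```text
stick [511.4  67.   98.3  13.6  47.7]
slip [510.2  65.1  82.7  26.2  46.2]
med [511.5  62.7 107.6  44.    4.3]
bench [510.9  62.3 130.2  57.   -6.7]
stick side [511.7  70.2  96.   14.6  46.3]
yaw0 23.7 az -0.407 tilt [-0.001  0.001 -1.   ] shift [ 496.3 -478.7   72.4] yaw0 23.7 az -0.407 tilt [-0.001  0.001 -1.   ] shift [ 496.3 -478.6  168.4]
```

apply_moves([
  [0,0,-0.405,496,-479,72,1],
  [0,0,-0.405,496,-479,72,1],
  [0,0,-0.405,496,-479,72,1],
  [0,0,-0.405,496,-479,72,1],
  [0,0,-0.405,496,-479,72,1],
  [0,0,-0.405,496,-479,72,1],
  [0,0,-0.405,496,-479,72,1],
  [0,0,-0.405,496,-479,72,1],
  [0,0,-0.405,496,-479,72,1],
  [0,0,-0.405,496,-479,72,1],
  [0,0,-0.405,496,-479,72,1],
  [0,0,-0.405,496,-479,72,1],
  [0,0,-0.405,496,-479,72,1],
  [0,0,-0.405,496,-479,72,1],
  [0,0,-0.405,496,-479,72,1],
  [0,0,-0.405,496,-479,72,1],
  [0,0,-0.405,496,-479,72,1],
  [0,0,-0.405,496,-479,72,1],
  [0,0,-0.405,496,-479,72,1],
  [0,0,-0.405,496,-479,72,1],
], force=10)

```text
time: 1.77
ee_pos: [0.5125, 0.065, 0.1502]
eef_rot: [0.917, 0.398, -0.001, 0.0]
ft_force: [-0.9, -0.0, -0.2]
width: 0.0871
grip_force: 0.0
```

```bash
python3 - <<'E'
from h import *
from bench import r
st=r.read_state(); print(st["time"],st["ee_pos"],st["ft_force"])
print(goto(st,(512,66.5,53),47))
E
```

```text
1.7667 [0.51251291 0.06501342 0.15015134] [-0.86368728 -0.00188323 -0.24414324]
yaw0 46.9 az -0.002 tilt [-0.001 -0.    -1.   ] shift [ 0.8 -1.4 97.2]
```

apply_moves([
  [0,0,0,1,-1,30,0],
  [0,0,0,1,-1,60,0],
  [0,0,0,1,-1,80,0],
  [0,0,0,1,-1,90,0],
  [0,0,0,1,-1,97,0],
  [0,0,0,1,-1,97,0],
  [0,0,0,1,-1,97,-1],
  [0,0,0,1,-1,97,-1],
  [0,0,0,1,-1,97,-1],
  [0,0,0,1,-1,97,-1],
  [0,0,0,1,-1,97,-1],
  [0,0,0,1,-1,97,-1],
  [0,0,0,1,-1,97,-1],
  [0,0,0,1,-1,97,-1],
], force=10)

```text
time: 2.93
ee_pos: [0.513, 0.0672, 0.0538]
eef_rot: [0.917, 0.398, 0.0, 0.0]
ft_force: [-0.8, -1.2, 2.9]
width: 0.0137
grip_force: 10.0
```

apply_moves([
  [0,0,0,0,0,-8,-1],
  [0,0,0,0,0,-20,-1],
  [0,0,0,0,0,-45,-1],
  [0,0,0,0,0,-70,-1],
  [0,0,0,0,0,-85,-1],
  [0,0,0,0,0,-85,-1],
])

```text
time: 3.43
ee_pos: [0.5148, 0.0678, 0.143]
eef_rot: [0.917, 0.398, 0.003, 0.001]
ft_force: [0.4, 0.1, -1.0]
width: 0.0136
grip_force: 10.0
```

```bash
python3 - <<'E'
from h import *
from bench import r
st=r.read_state(); print(st["time"],st["ee_pos"],st["width"],st["joint_positions"])
print(goto(st,(514,361,100),2))
c=r.camera("top");np.savez("pics/top1.npz",**c)
cv2.imwrite("pics/t3.png",cv2.resize(c["pixels"][230:300,265:335,::-1],None,fx=8,fy=8,interpolation=cv2.INTER_CUBIC))
E
```

```text
3.4333 [0.51484927 0.06778823 0.14296967] 0.013621787341011105 [ 0.41461784  0.22726104 -0.70601265  1.81507629  0.16248337  1.15132491
 -1.09608757]
yaw0 46.9 az 0.784 tilt [ 0.006  0.    -1.   ] shift [ 213.4 -201.    43. ]
```

apply_moves([
  [0,0,0.784,214,-201,40,-1],
  [0,0,0.784,214,-201,40,-1],
  [0,0,0.784,214,-201,40,-1],
  [0,0,0.784,214,-201,40,-1],
  [0,0,0.784,214,-201,40,-1],
  [0,0,0.784,214,-201,40,-1],
  [0,0,0.784,214,-201,40,-1],
  [0,0,0.784,214,-201,40,-1],
  [0,0,0.784,214,-201,40,-1],
  [0,0,0.784,214,-201,40,-1],
  [0,0,0.784,214,-201,40,-1],
  [0,0,0.784,214,-201,40,-1],
  [0,0,0.784,214,-201,40,-1],
])

```text
time: 4.57
ee_pos: [0.5129, 0.3591, 0.0985]
eef_rot: [1.0, 0.016, 0.0, 0.0]
ft_force: [0.1, 0.0, -1.3]
width: 0.0143
grip_force: 10.0
```

```bash
python3 - <<'E'
from h import *
from bench import r
st=r.read_state(); print(st["time"],st["ee_pos"],st["width"],st["joint_positions"])
print(goto(st,(514,361,12),2))
c=r.camera("side");np.savez("pics/side1.npz",**c)
d=r.camera("top")
a=cv2.resize(c["pixels"][290:390,200:320,::-1],None,fx=5,fy=5,interpolation=cv2.INTER_CUBIC)
b=cv2.resize(d["pixels"][230:300,265:335,::-1],(500,500),interpolation=cv2.INTER_CUBIC)
np.savez("pics/top2.npz",**d)
cv2.imwrite("pics/v1.png",a);cv2.imwrite("pics/v2.png",b)
print(goto(r.read_state(),(514,361,12),2))
E
```

```text
4.5667 [0.51294909 0.35905671 0.09850848] 0.014285223277004372 [-0.19611065  0.50908301 -0.64205377  1.57407899  0.32390114  1.1672025
 -2.44384081]
yaw0 1.9 az -0.002 tilt [ 0.    -0.001 -1.   ] shift [ 1.1 -2.  86.5]
yaw0 1.9 az -0.002 tilt [ 0.    -0.001 -1.   ] shift [ 1.2 -1.5 86.7]
```

View pics/v1.png

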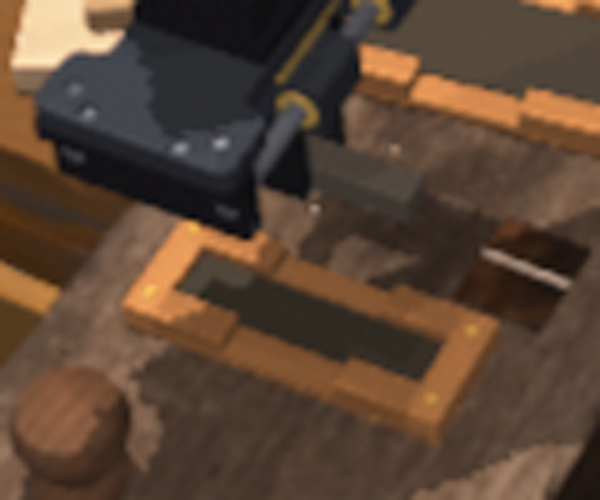

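View pics/v2.png

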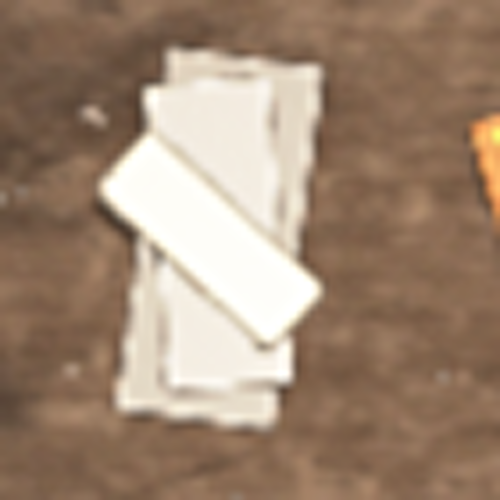

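The side crop shows the stick held level above its case. In the top crop the slip stone's corners are at (100,185), (152,133), (322,290) and (270,347), and the pile hasn't shifted.

apply_moves([
  [0,0,0,1,-2,25,-1],
  [0,0,0,1,-2,45,-1],
  [0,0,0,1,-2,60,-1],
  [0,0,0,1,-2,70,-1],
  [0,0,0,1,-2,77,-1],
  [0,0,0,1,-2,81,-1],
  [0,0,0,1,-2,84,-1],
  [0,0,0,1,-2,86,-1],
  [0,0,0,1,-2,86,-1],
  [0,0,0,1,-2,86,-1],
])

```text
time: 5.5
ee_pos: [0.5134, 0.363, 0.0131]
eef_rot: [1.0, 0.017, 0.0, -0.0]
ft_force: [0.9, -0.2, -1.3]
width: 0.0138
grip_force: 10.0
```

apply_moves([
  [0,0,0,0,2,0.7,-1],
  [0,0,0,0,2,1.4,-1],
  [0,0,0,0,2,2,-1],
  [0,0,0,0,2,2,-1],
])

```text
time: 5.83
ee_pos: [0.5136, 0.3607, 0.0119]
eef_rot: [1.0, 0.017, 0.0, 0.0]
ft_force: [-3.6, -3.8, 10.6]
width: 0.0139
grip_force: 10.0
```

apply_moves([
  [0,0,0,0,0,-0.5,-0.4],
  [0,0,0,0,0,-0.5,-0.4],
  [0,0,0,0,0,-0.5,-0.4],
  [0,0,0,0,0,-2,-0.4],
  [0,0,0,0,0,-10,-0.4],
  [0,0,0,0,0,-40,-0.4],
  [0,0,0,0,0,-80,-0.4],
  [0,0,0,0,0,-110,0.2],
  [0,0,0,0,0,-110,0.2],
])

```text
time: 6.58
ee_pos: [0.5156, 0.3634, 0.1282]
eef_rot: [1.0, 0.017, 0.004, -0.003]
ft_force: [0.5, 0.4, 0.7]
width: 0.033
grip_force: 0.0
```

```bash
python3 - <<'E'
from h import *
from bench import r
st=r.read_state(); print(st["time"],st["ee_pos"],st["width"])
c=dict(np.load("pics/top2.npz"))
sl=rect(world(c,(np.array([(100,185),(152,133),(322,290),(270,347)])+.5)/(50/7)-.5+[265,230],.048)); print("slip",sl)
print(goto(st,(*sl[:2],120),sl[4]))
s=r.camera("side");cv2.imwrite("pics/v3.png",cv2.resize(s["pixels"][290:390,200:320,::-1],None,fx=5,fy=5,interpolation=cv2.INTER_CUBIC))
E
```

```text
6.5833 [0.51559212 0.36343413 0.12819783] 0.03299184241891921
slip [509.   64.5  81.7  26.7  46.8]
yaw0 2.0 az -0.782 tilt [ 0.008  0.006 -1.   ] shift [-17.1 298.6   6.4]
```

View pics/v3.png

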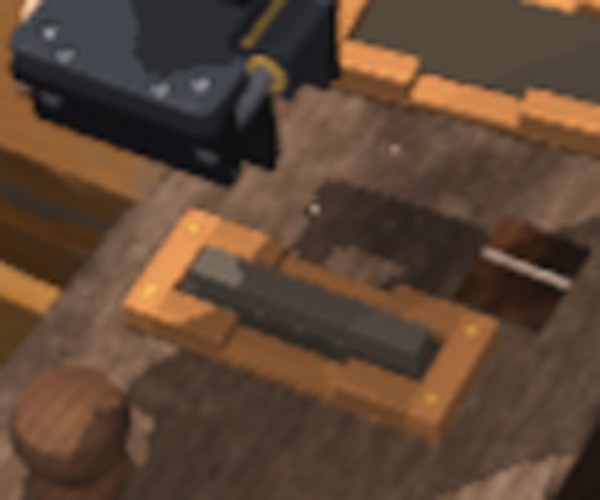

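The stick lies flat and centred in its recess. Next is the slip stone.

apply_moves([
  [0,0,-0.782,-14,296,-10,0.2],
  [0,0,-0.782,-14,296,-10,0.2],
  [0,0,-0.782,-14,296,-10,0.2],
  [0,0,-0.782,-14,296,-10,0.2],
  [0,0,-0.782,-14,296,-10,0.2],
  [0,0,-0.782,-14,296,-10,0.2],
  [0,0,-0.782,-14,296,-10,0.2],
  [0,0,-0.782,-14,296,-10,0.2],
  [0,0,-0.782,-14,296,-10,0.2],
  [0,0,-0.782,-14,296,-10,0.2],
  [0,0,-0.782,-14,296,-10,0.2],
  [0,0,-0.782,-14,296,-10,0.2],
  [0,0,-0.782,-14,296,-10,0.2],
])

```text
time: 7.72
ee_pos: [0.5093, 0.0659, 0.1304]
eef_rot: [0.917, 0.398, -0.0, -0.0]
ft_force: [-0.7, 0.2, 0.4]
width: 0.0521
grip_force: 0.0
```

```bash
python3 - <<'E'
from h import *
from bench import r
st=r.read_state(); print(st["time"],st["ee_pos"],st["width"])
print(goto(st,(510,65,40.5),46.8))
E
```

```text
7.7167 [0.50927462 0.06590804 0.13038737] 0.05212254591085199
yaw0 46.9 az 0.002 tilt [-0.  0. -1.] shift [-0.2  1.2 89.9]
```

apply_moves([
  [0,0,0,0,1,30,0.2],
  [0,0,0,0,1,55,0.2],
  [0,0,0,0,1,72,0.2],
  [0,0,0,0,1,82,0.2],
  [0,0,0,0,1,87,0.2],
  [0,0,0,0,1,90,0.2],
  [0,0,0,0,1,90,0.2],
  [0,0,0,0,1,90,-1],
  [0,0,0,0,1,90,-1],
  [0,0,0,0,1,90,-1],
  [0,0,0,0,1,90,-1],
  [0,0,0,0,1,90,-1],
  [0,0,0,0,1,90,-1],
  [0,0,0,0,1,90,-1],
], force=12)

```text
time: 8.88
ee_pos: [0.5105, 0.0639, 0.041]
eef_rot: [0.918, 0.397, 0.0, 0.0]
ft_force: [-1.7, -0.1, 5.3]
width: 0.0298
grip_force: 12.0
```

apply_moves([
  [0,0,0,0,0,-6,-1],
  [0,0,0,0,0,-16,-1],
  [0,0,0,0,0,-35,-1],
  [0,0,0,0,0,-55,-1],
  [0,0,0,0,0,-65,-1],
  [0,0,0,0,0,-65,-1],
  [0,0,0,0,0,-65,-1],
])

```text
time: 9.47
ee_pos: [0.5105, 0.0636, 0.1057]
eef_rot: [0.918, 0.397, 0.0, 0.0]
ft_force: [-1.2, -0.2, -1.3]
width: 0.0299
grip_force: 12.0
```

```bash
python3 - <<'E'
from h import *
from bench import r
st=r.read_state(); print(st["time"],st["ee_pos"],st["width"])
print(goto(st,(503.2,-76.8,80),16))
E
```

```text
9.4667 [0.51045447 0.06355594 0.10572923] 0.029882812881371193
yaw0 46.8 az 0.537 tilt [ 0.001 -0.    -1.   ] shift [-107.3   90.8   25.8]
```

apply_moves([
  [0,0,0.3,-40,30,0,-1],
  [0,0,0.537,-107,91,15,-1],
  [0,0,0.537,-107,91,26,-1],
  [0,0,0.537,-107,91,26,-1],
  [0,0,0.537,-107,91,26,-1],
  [0,0,0.537,-107,91,26,-1],
  [0,0,0.537,-107,91,26,-1],
  [0,0,0.537,-107,91,26,-1],
])

```text
time: 10.13
ee_pos: [0.5032, -0.0754, 0.0792]
eef_rot: [0.99, 0.141, -0.0, -0.0]
ft_force: [-0.5, -0.1, -0.4]
width: 0.0297
grip_force: 12.0
```

```bash
python3 - <<'E'
from h import *
from bench import r
d=r.camera("side");c=r.camera("top");np.savez("pics/top3.npz",**c);np.savez("pics/side3.npz",**d)
st=r.read_state(); print(st["time"],st["ee_pos"],st["width"])
print(goto(st,(503.2,-76.8,14),16))
a=cv2.resize(d["pixels"][160:280,300:420,::-1],(400,400),interpolation=cv2.INTER_CUBIC)
b=cv2.resize(c["pixels"][225:305,260:340,::-1],(400,400),interpolation=cv2.INTER_CUBIC)
cv2.imwrite("pics/v4.png",np.hstack([a,b]))
E
```

```text
10.2333 [ 0.50341452 -0.07553117  0.0795168 ] 0.029623561513396936
yaw0 16.2 az 0.003 tilt [ 0.  0. -1.] shift [-0.6  1.2 65.5]
```

View pics/v4.png

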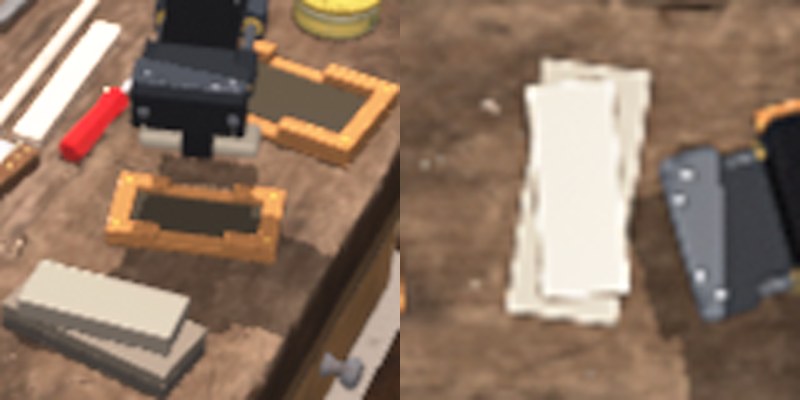

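The slip stone is held level over its case. In the right panel the medium stone's corners are at (527,85), (613,80), (628,290) and (543,297), and the pile is unmoved.

apply_moves([
  [0,0,0,-0.5,1,20,-1],
  [0,0,0,-0.5,1,38,-1],
  [0,0,0,-0.5,1,50,-1],
  [0,0,0,-0.5,1,58,-1],
  [0,0,0,-0.5,1,63,-1],
  [0,0,0,-0.5,1,65.5,-1],
  [0,0,0,-0.5,1,67,-1],
  [0,0,0,-0.5,1,68,-1],
  [0,0,0,-0.5,1,68,-1],
])

```text
time: 10.98
ee_pos: [0.5035, -0.0777, 0.0119]
eef_rot: [0.99, 0.139, 0.0, 0.0]
ft_force: [0.1, -0.3, -1.3]
width: 0.0297
grip_force: 12.0
```

apply_moves([
  [0,0,0,0,-1,0.5,-1],
  [0,0,0,0,-1,1,-1],
  [0,0,0,0,-1,1.4,-1],
  [0,0,0,0,-1,1.4,-1],
])

```text
time: 11.32
ee_pos: [0.5032, -0.0765, 0.011]
eef_rot: [0.99, 0.139, 0.0, 0.0]
ft_force: [-3.3, 0.3, 7.7]
width: 0.0296
grip_force: 12.0
```

apply_moves([
  [0,0,0,0,0,-0.4,0],
  [0,0,0,0,0,-0.4,0],
  [0,0,0,0,0,-0.4,0],
  [0,0,0,0,0,-2,0],
  [0,0,0,0,0,-10,0],
  [0,0,0,0,0,-35,0],
  [0,0,0,0,0,-70,0.4],
  [0,0,0,0,0,-100,0.7],
  [0,0,0,0,0,-100,0.7],
  [0,0,0,0,0,-100,0.7],
])

```text
time: 12.15
ee_pos: [0.5041, -0.0768, 0.1124]
eef_rot: [0.99, 0.139, 0.002, 0.001]
ft_force: [-0.2, -0.3, -1.2]
width: 0.0627
grip_force: 0.0
```

```bash
python3 - <<'E'
from h import *
from bench import r
c=dict(np.load("pics/top3.npz"))
m=rect(world(c,(np.array([(127,85),(213,80),(228,290),(143,297)])+.5)/5-.5+[260,225],.038)); print("med",m)
st=r.read_state(); print(st["time"],st["ee_pos"],st["width"])
print(goto(st,(*m[:2],110),m[4]))
d=r.camera("side")
cv2.imwrite("pics/v5.png",cv2.resize(d["pixels"][160:280,300:420,::-1],(480,480),interpolation=cv2.INTER_CUBIC))
E
```

```text
med [512.   62.1 106.6  43.3   4.9]
12.15 [ 0.50414484 -0.07683718  0.11235733] 0.06273359659398603
yaw0 16.0 az 0.194 tilt [ 0.004 -0.001 -1.   ] shift [  45.9 -131.4    2.2]
```

View pics/v5.png

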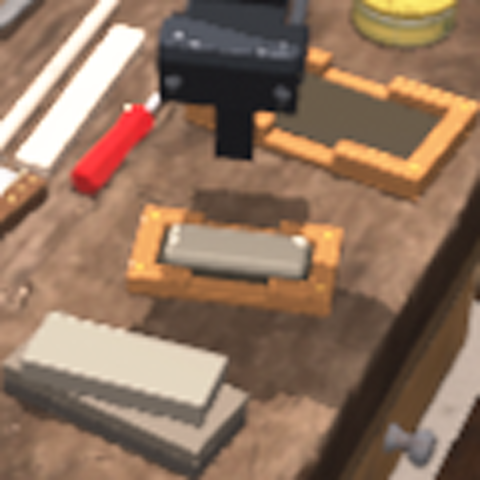

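The slip stone is seated flat and centred. Next is the medium stone.

apply_moves([
  [0,0,0.1,20,-60,0,0.7],
  [0,0,0.194,46,-131,0,0.7],
  [0,0,0.194,46,-131,0,0.7],
  [0,0,0.194,46,-131,0,0.7],
  [0,0,0.194,46,-131,0,0.7],
  [0,0,0.194,46,-131,0,0.7],
  [0,0,0.194,46,-131,0,0.7],
])

```text
time: 12.78
ee_pos: [0.5104, 0.0607, 0.1092]
eef_rot: [0.999, 0.042, -0.001, 0.0]
ft_force: [-0.5, -0.8, -0.6]
width: 0.0739
grip_force: 0.0
```

```bash
python3 - <<'E'
from h import *
from bench import r
st=r.read_state(); print(st["time"],st["ee_pos"],st["width"])
print(goto(st,(512,62.3,25.5),4.7))
E
```

```text
12.7833 [0.51036698 0.06074856 0.10924027] 0.07387705617156863
yaw0 4.9 az 0.003 tilt [-0.002 -0.001 -1.   ] shift [ 1.9 -1.4 83.7]
```

apply_moves([
  [0,0,0,1,-0.5,30,0.7],
  [0,0,0,1,-0.5,55,0.7],
  [0,0,0,1,-0.5,70,0.7],
  [0,0,0,1,-0.5,78,0.7],
  [0,0,0,1,-0.5,82,0.7],
  [0,0,0,1,-0.5,84,0.7],
  [0,0,0,1,-0.5,84,0.7],
  [0,0,0,1,-0.5,84,-1],
  [0,0,0,1,-0.5,84,-1],
  [0,0,0,1,-0.5,84,-1],
  [0,0,0,1,-0.5,84,-1],
  [0,0,0,1,-0.5,84,-1],
  [0,0,0,1,-0.5,84,-1],
  [0,0,0,1,-0.5,84,-1],
], force=22)

```text
time: 13.95
ee_pos: [0.5119, 0.0626, 0.0263]
eef_rot: [0.999, 0.043, 0.0, 0.0]
ft_force: [-1.2, 0.4, 2.8]
width: 0.0429
grip_force: 22.0
```

apply_moves([
  [0,0,0,0,0,-5,-1],
  [0,0,0,0,0,-14,-1],
  [0,0,0,0,0,-30,-1],
  [0,0,0,0,0,-50,-1],
  [0,0,0,0,0,-60,-1],
  [0,0,0,0,0,-60,-1],
  [0,0,0,0,0,-60,-1],
])

```text
time: 14.53
ee_pos: [0.5121, 0.0624, 0.0864]
eef_rot: [0.999, 0.043, 0.001, 0.0]
ft_force: [-0.6, -0.4, -2.2]
width: 0.0427
grip_force: 22.0
```

```bash
python3 - <<'E'
from h import *
from bench import r
st=r.read_state(); print(st["time"],st["ee_pos"],st["width"],st["grip_force"])
print(goto(st,(518.3,200.5,80),7.1))
E
```

```text
14.5333 [0.51209743 0.06236132 0.08640689] 0.042736341032402446 21.999379992485046
yaw0 4.9 az -0.038 tilt [ 0.001 -0.    -1.   ] shift [  18.  -137.1    6.4]
```

apply_moves([
  [0,0,-0.02,3,-25,0,-1],
  [0,0,-0.038,18,-138,0,-1],
  [0,0,-0.038,18,-138,6,-1],
  [0,0,-0.038,18,-138,6,-1],
  [0,0,-0.038,18,-138,6,-1],
  [0,0,-0.038,18,-138,6,-1],
  [0,0,-0.038,18,-138,6,-1],
  [0,0,-0.038,18,-138,6,-1],
])

```text
time: 15.2
ee_pos: [0.5179, 0.2, 0.0793]
eef_rot: [0.998, 0.061, -0.001, 0.001]
ft_force: [-0.2, 0.3, -2.2]
width: 0.0425
grip_force: 22.0
```

```bash
python3 - <<'E'
from h import *
from bench import r
d=r.camera("side");c=r.camera("top");np.savez("pics/top4.npz",**c)
st=r.read_state(); print(st["time"],st["ee_pos"],st["width"])
print(goto(st,(518.3,200.5,14),7.1))
a=cv2.resize(d["pixels"][210:330,240:360,::-1],(400,400),interpolation=cv2.INTER_CUBIC)
b=cv2.resize(c["pixels"][225:305,260:340,::-1],(400,400),interpolation=cv2.INTER_CUBIC)
cv2.imwrite("pics/v6.png",np.hstack([a,b]))
E
```

```text
15.3 [0.51813979 0.20012289 0.07984379] 0.042908427163901405
yaw0 7.0 az -0.002 tilt [-0.    -0.001 -1.   ] shift [ 0.2 -0.4 65.8]
```

View pics/v6.png

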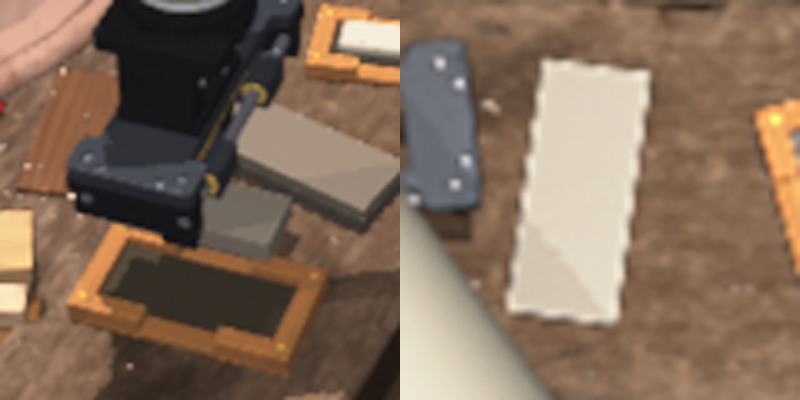

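The medium stone is held level over its case, and the bench stone hasn't moved. Its corners in the right panel are (542,58), (650,70), (617,323) and (507,312).

apply_moves([
  [0,0,0,0,0,20,-1],
  [0,0,0,0,0,38,-1],
  [0,0,0,0,0,50,-1],
  [0,0,0,0,0,58,-1],
  [0,0,0,0,0,62,-1],
  [0,0,0,0,0,65,-1],
  [0,0,0,0,0,66.5,-1],
  [0,0,0,0,0,67,-1],
  [0,0,0,0,0,67,-1],
])

```text
time: 16.05
ee_pos: [0.5183, 0.2017, 0.0136]
eef_rot: [0.998, 0.062, 0.0, -0.0]
ft_force: [-0.1, -0.6, -2.6]
width: 0.0428
grip_force: 22.0
```

apply_moves([
  [0,0,0,0,1,0.6,-1],
  [0,0,0,0,1,1.2,-1],
  [0,0,0,0,1,1.8,-1],
  [0,0,0,0,1,1.8,-1],
])

```text
time: 16.38
ee_pos: [0.5185, 0.2005, 0.0124]
eef_rot: [0.998, 0.062, 0.0, 0.0]
ft_force: [-3.7, -2.1, 8.8]
width: 0.0425
grip_force: 22.0
```

Seated in contact. Releasing to about 57 mm.

apply_moves([
  [0,0,0,0,0,-0.4,0.3],
  [0,0,0,0,0,-0.4,0.3],
  [0,0,0,0,0,-0.4,0.3],
  [0,0,0,0,0,-2,0.3],
  [0,0,0,0,0,-10,0.3],
  [0,0,0,0,0,-35,0.3],
  [0,0,0,0,0,-70,0.6],
  [0,0,0,0,0,-100,0.9],
  [0,0,0,0,0,-100,0.9],
  [0,0,0,0,0,-100,0.9],
])

```text
time: 17.22
ee_pos: [0.5193, 0.2011, 0.1136]
eef_rot: [0.998, 0.062, 0.002, -0.0]
ft_force: [0.2, 0.1, -0.2]
width: 0.0757
grip_force: 0.0
```

```bash
python3 - <<'E'
from h import *
from bench import r
c=dict(np.load("pics/top4.npz"))
m=rect(world(c,(np.array([(142,58),(250,70),(217,323),(107,312)])+.5)/5-.5+[260,225],.022)); print("bench",m)
st=r.read_state(); print(st["time"],st["ee_pos"],st["width"])
print(goto(st,(*m[:2],110),m[4]))
d=r.camera("side")
cv2.imwrite("pics/v7.png",cv2.resize(d["pixels"][210:330,240:360,::-1],(400,400),interpolation=cv2.INTER_CUBIC))
E
```

```text
bench [511.5  62.1 131.2  55.7  -7. ]
17.2167 [0.51926305 0.20112018 0.11362418] 0.07572542104019953
yaw0 7.1 az 0.246 tilt [ 0.004  0.001 -1.   ] shift [-24.9 137.    3.5]
```

View pics/v7.png

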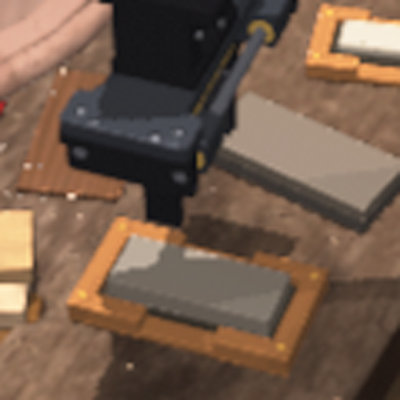

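The medium stone is seated flat. Last, the bench stone at (511.3, 62.2), angle -7°.

apply_moves([
  [0,0,0.1,-8,50,0,1],
  [0,0,0.246,-25,138,0,1],
  [0,0,0.246,-25,138,0,1],
  [0,0,0.246,-25,138,0,1],
  [0,0,0.246,-25,138,0,1],
  [0,0,0.246,-25,138,0,1],
  [0,0,0.246,-25,138,0,1],
  [0,0,0.246,-25,138,0,1],
])

```text
time: 17.93
ee_pos: [0.51, 0.062, 0.1109]
eef_rot: [0.998, -0.06, -0.0, -0.0]
ft_force: [0.7, 0.0, 0.2]
width: 0.0872
grip_force: 0.0
```

```bash
python3 - <<'E'
from h import *
from bench import r
st=r.read_state(); print(st["time"],st["ee_pos"],st["width"])
print(goto(st,(511.3,62.2,6),-7))
E
```

```text
17.9333 [0.50996421 0.06204775 0.11091803] 0.08719085883733323
yaw0 -6.9 az 0.002 tilt [-0.001  0.001 -1.   ] shift [  1.4  -0.3 104.9]
```

apply_moves([
  [0,0,0,1,0,35,1],
  [0,0,0,1,0,65,1],
  [0,0,0,1,0,85,1],
  [0,0,0,1,0,96,1],
  [0,0,0,1,0,102,1],
  [0,0,0,1,0,105,1],
  [0,0,0,1,0,105,1],
  [0,0,0,1,0,105,-1],
  [0,0,0,1,0,105,-1],
  [0,0,0,1,0,105,-1],
  [0,0,0,1,0,105,-1],
  [0,0,0,1,0,105,-1],
  [0,0,0,1,0,105,-1],
  [0,0,0,1,0,105,-1],
], force=35)

```text
time: 19.1
ee_pos: [0.5116, 0.061, 0.0067]
eef_rot: [0.998, -0.061, 0.0, -0.0]
ft_force: [-0.7, 2.7, 3.3]
width: 0.0558
grip_force: 35.0
```

apply_moves([
  [0,0,0,0,0,-5,-1],
  [0,0,0,0,0,-15,-1],
  [0,0,0,0,0,-35,-1],
  [0,0,0,0,0,-60,-1],
  [0,0,0,0,0,-78,-1],
  [0,0,0,0,0,-78,-1],
  [0,0,0,0,0,-78,-1],
])

```text
time: 19.68
ee_pos: [0.5117, 0.0601, 0.085]
eef_rot: [0.998, -0.061, 0.001, 0.0]
ft_force: [0.0, 0.0, -4.1]
width: 0.0556
grip_force: 35.0
```

```bash
python3 - <<'E'
from h import *
from bench import r
st=r.read_state(); print(st["time"],st["ee_pos"],st["width"],st["grip_force"])
print(goto(st,(507.5,-240,82),-5))
E
```

```text
19.6833 [0.51168824 0.06007207 0.08504978] 0.055631833776226595 34.98900890350342
yaw0 -7.0 az -0.035 tilt [ 0.002 -0.001 -1.   ] shift [ 32.5 298.3   3.2]
```

apply_moves([
  [0,0,0,3,25,0,-1],
  [0,0,-0.035,7,60,0,-1],
  [0,0,-0.035,32,298,0,-1],
  [0,0,-0.035,32,298,0,-1],
  [0,0,-0.035,32,298,0,-1],
  [0,0,-0.035,32,298,0,-1],
  [0,0,-0.035,32,298,0,-1],
  [0,0,-0.035,32,298,0,-1],
  [0,0,-0.035,32,298,0,-1],
  [0,0,-0.035,32,298,0,-1],
  [0,0,-0.035,32,298,0,-1],
  [0,0,-0.035,32,298,0,-1],
])

```text
time: 20.68
ee_pos: [0.5065, -0.2375, 0.0835]
eef_rot: [0.999, -0.043, -0.001, -0.001]
ft_force: [0.4, -0.0, -3.4]
width: 0.0557
grip_force: 35.0
```

```bash
python3 - <<'E'
from h import *
from bench import r
d=r.camera("side")
st=r.read_state(); print(st["time"],st["ee_pos"],st["width"],st["ft_force"])
print(goto(st,(507.5,-240,16),-5))
cv2.imwrite("pics/v8.png",cv2.resize(d["pixels"][130:230,320:440,::-1],(600,500),interpolation=cv2.INTER_CUBIC))
E
```

```text
20.7333 [ 0.50666548 -0.23759491  0.08375322] 0.05563028161029039 [-0.17182415  0.74976834 -4.02296225]
yaw0 -4.9 az 0.002 tilt [-0.001  0.001 -1.   ] shift [ 1.1  2.4 67.8]
```

View pics/v8.png

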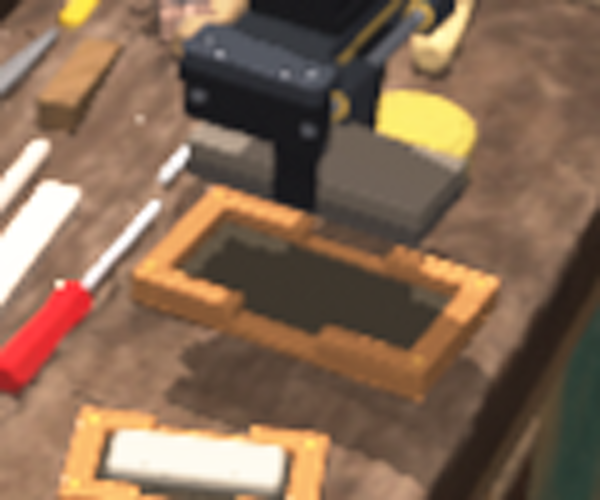

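The bench stone is level over its case and the tin behind is well clear.

apply_moves([
  [0,0,0,1,1.5,20,-1],
  [0,0,0,1,1.5,38,-1],
  [0,0,0,1,1.5,50,-1],
  [0,0,0,1,1.5,58,-1],
  [0,0,0,1,1.5,63,-1],
  [0,0,0,1,1.5,66,-1],
  [0,0,0,1,1.5,67.5,-1],
  [0,0,0,1,1.5,68,-1],
  [0,0,0,1,1.5,68,-1],
])

```text
time: 21.48
ee_pos: [0.508, -0.241, 0.0169]
eef_rot: [0.999, -0.044, 0.0, 0.0]
ft_force: [0.8, 0.5, -4.6]
width: 0.0554
grip_force: 35.0
```

apply_moves([
  [0,0,0,-0.5,-1,0.8,-1],
  [0,0,0,-0.5,-1,1.6,-1],
  [0,0,0,-0.5,-1,2.3,-1],
  [0,0,0,-0.5,-1,2.7,-1],
  [0,0,0,-0.5,-1,2.7,-1],
])

```text
time: 21.9
ee_pos: [0.5074, -0.2398, 0.0148]
eef_rot: [0.999, -0.044, 0.0, 0.0]
ft_force: [-4.6, 1.9, 7.8]
width: 0.0558
grip_force: 35.0
```

apply_moves([
  [0,0,0,0,0,-0.4,0.6],
  [0,0,0,0,0,-0.4,0.6],
  [0,0,0,0,0,-0.4,0.6],
  [0,0,0,0,0,-0.4,0.6],
  [0,0,0,0,0,-2,0.6],
  [0,0,0,0,0,-10,0.6],
  [0,0,0,0,0,-35,0.6],
  [0,0,0,0,0,-70,0.6],
  [0,0,0,0,0,-110,0.6],
  [0,0,0,0,0,-160,0.6],
  [0,0,0,0,0,-160,0.6],
  [0,0,0,0,0,-160,0.6],
  [0,0,0,0,0,-160,0.6],
  [0,0,0,0,0,-160,0.6],
])

```text
time: 23.07
ee_pos: [0.5066, -0.2396, 0.1728]
eef_rot: [0.999, -0.044, -0.001, -0.0]
ft_force: [0.3, 0.4, 0.0]
width: 0.0699
grip_force: 0.0
```

```bash
python3 - <<'E'
from h import *
from bench import r
d=r.camera("side")
st=r.read_state(); print(st["time"],st["ee_pos"],st["width"],st["ft_force"])
cv2.imwrite("pics/v9.png",cv2.resize(d["pixels"][130:400,180:440,::-1],(578,600),interpolation=cv2.INTER_CUBIC))
E
```

```text
23.1167 [ 0.50645186 -0.23950577  0.17240446] 0.0698195057685202 [-0.67192473  0.4793491   0.16812046]
```

View pics/v9.png

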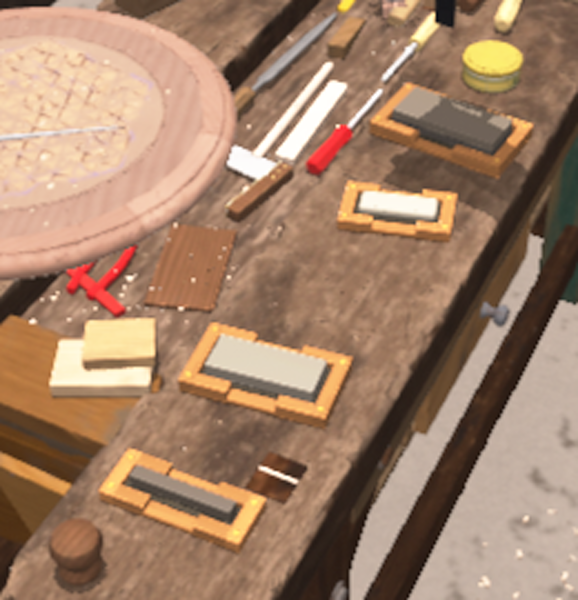

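All four stones lie flat in their cases, and the tin and knob are untouched, so I'm handing in the job.

```bash
python3 -c "
from bench import r
print(r.close_job())"
```

```text
the job is handed in; nothing more can be done
None
```

All four stones were put away in order, each flat and released in its own case, with the tin and knob left where they stood; the job was handed in at about 23 s, and no verdict came back.

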